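Index the detergent turret one notch and pin it

TASK

The open, empty tub of the sloped detergent turret stands at the steel locking bracket: turn the turret one notch counter-clockwise (looking at its sloped face) so that the next capped tub clicks in there, and only then take the lock pin out of its wooden block and push it fully home, shoulder on the bracket, through the bracket's eye and the turret's drilled lug below. Turn it no further than that one notch and never the other way, and do not disturb the other things on the table.

Things in the scene. Friction and masses are not known exactly. Their poses are not given: they have to be found in the camera images.
- axis (a point): Centre of the upper face of the turret's aluminium plate (10 mm thick, 190 mm across, with six square lugs reaching to a radius of 132 mm). Fixed axes: z is the turret's axis, leaning 25 degrees from vertical towards the stand's front (the robot side); x points up the slope to the bracket; y is level. A steel hub 40 mm wide and 30 mm high stands in the middle.
- stand: The turret's fixed stand: grey foot 200 x 170 mm, 16 mm thick, with a white pillar. Origin at the foot's underside, 125 mm straight below axis; its x is the level part of axis x.
- empty_tub (a point): Rim centre of the open, empty tub (white plastic, 30 mm wide, 26 mm high), which turns with the turret and is at the bracket at the start. Six tubs stand every 60 degrees at radius 44 mm, the five others with grey caps (34 mm high). Outside each tub is a lug with a hole at radius 112 mm; midway between tubs are steel push pegs.
- turret (a joint): Turn of the turret about axis z, rad, counter-clockwise positive looking at its face; near 0 at the start (the empty tub at the bracket). A sprung detent holds it every 1.047 rad (60 degrees); leaving a notch takes at most about 0.7 N m, about 9 N at a push peg. Past halfway it pulls itself on into the next notch.
- peg (a point): Top centre of one push peg: steel, 16 mm across, 50 mm high, parallel to the turret axis, at radius 80 mm. It turns with the turret; at the start it is the one at the low front, left of the middle (axis x -69, y +40 mm), and one notch takes it across the front to y -40 mm.
- lug_hole (a point): Top centre of the 17 mm hole through the 10 mm thick lug that comes under the bracket's eye when the turret has turned one notch counter-clockwise. Turns with the turret.
- eye (a point): Centre of the eye on the upper face of the bracket plate: a 16 mm hole straight through a steel plate 36 x 44 mm, 10 mm thick, fixed at the turret's high far edge, at axis x = +112 mm, upper face 36 mm above the turret plate. Axes as axis: the hole runs along z. The bracket's post stands beyond it, 147 to 157 mm from the axis, no higher than the plate.
- pin: Lock pin, 116 mm long, about 100 g: round steel shaft 12 mm across and 66 mm long, pointed over its last 6 mm, then a square grey plastic head 24 x 24 mm and 50 mm long whose underside is the shoulder. Origin at the tip; z runs along the pin from the tip to the head; x and y are square to the head's sides. It starts upright in the block, head up.
- pin_tip (a point): The pin's pointed tip (same as the pin's origin).
- pin_head (a point): Centre of the pin's square head, 91 mm from the tip and 25 mm above the shoulder.
- block: Wooden block 70 x 60 mm, 75 mm high, fixed to the table, with a 16 mm hole from top to bottom in its middle that holds the pin; the head's shoulder rests on its top. Origin at the centre of its underside.
- jug: Bystander: white plastic bottle 90 mm wide, 150 mm high, upright. Origin at its foot.
- spray: Bystander: clear bottle 60 mm wide, 150 mm high, upright. Origin at its foot.
- carton: Bystander: cardboard box 70 x 120 x 60 mm. Origin under its centre.
- cup: Bystander: white plastic cup 68 mm wide, 55 mm high. Origin at its foot.
- brush: Bystander: hand brush lying on the table. Origin under its middle.
- cointray: Bystander: grey open coin tray 130 x 180 x 35 mm. Origin under its centre.
- scoop: Bystander: white dosing scoop, cup 60 mm wide and 35 mm high with a flat handle. Origin under the cup.
Things that resemble listed ones, but are neither listed nor needed, are in the scene too. Of the things like the pin, leave any that is blue or green; of the rest the larger one is meant.

How it is judged:
On the way:
1. the turret rests in its next notch (one notch counter-clockwise) while the pin is still out of the eye (value of joint turret between 0.977 and 1.117 rad and distance between pin_tip and eye above 0.075 m), for 0.3 s.
At the end, for the whole second after the job is handed in: The turret stands in the notch one counter-clockwise from its start (joint 1.047 +- 0.07 rad); the pin is through eye and lug with its shoulder within 6 mm of the bracket, its tip within 8 mm of the eye's axis sideways, parallel to the eye within 0.15 rad, at rest and released (value of joint turret between 0.977 and 1.117 rad and z of pin_tip in the frame of eye between -0.072 and -0.06 m and x of pin_tip in the frame of eye between -0.008 and 0.008 m and y of pin_tip in the frame of eye between -0.008 and 0.008 m and angle between the z axis of pin and the z axis of eye, either way round below 0.15 rad and linear speed of pin below 0.02 m/s); the robot touches nothing.
It fails at once if the turret was turned past its next notch (more than 0.4 rad beyond it) or the other way (more than 0.4 rad back) (value of joint turret above 1.45 rad or value of joint turret below -0.4 rad).
It fails at once if a bystander was moved more than 40 mm or tipped over (distance of any of jug, spray, carton, cup, brush, cointray, scoop from where it was at the start of the episode above 0.04 m or angle between any of jug, spray, cup's own z axis and vertical above 0.6 rad).
It also fails if it takes over 58 s, if anything falls off the work surface, if the arm or the gripper's body presses on something with over 40 N, if the wrist force passes 120 N, or if a joint passes its speed limit or range.

ROBOT

A 6-joint arm with a two-finger parallel gripper is mounted at the origin on the work surface. World frame = base frame: x ahead of the robot, y to its left, z up, the work surface at z = 0. Lengths are in m, angles in rad, forces in N, time in s.
With the tool pointing down it reaches from about 0.35 to 0.775 m from the base axis. Payload 5.5 kg.
Tool frame: the origin (TCP) lies midway between the tips of the shut fingers; the grasp point (between the pads) lies 19 mm behind it; z points along the fingers, y is the direction in which the jaws open and shut (so a half turn about z gives the same grasp; the last joint's range is limited). The gripper opens to 85 mm and grips with 20 to 120 N. Pads are 22 mm wide; open, the fingers measure 114 mm over their backs; the gripper's body (76 mm by 85 mm) begins 54 mm behind the grasp point. The pads swing forward as they close: fully open they stand 13 mm farther back than shut.
Start: joints at [-1.412, 0.313, 0.046, 1.304, 0, 1.431], TCP at [0.169, -0.55, 0.231] pointing down, gripper open.
Joint ranges: [-2.76, 2.76], [-0.86, 1.69], [-1.03, 1.26], [-2.2, 2.34], [-1.47, 1.5], [-3.14, 3.14]. Speed limits (rad/s): [2.57, 2.57, 3.14, 3.14, 3.14, 3.14].

INTERFACE

Orientations are given as a unit quaternion [w, x, y, z].
In Python, from workcell import env gives the robot as it stands.
- The arm moves only by the shell command python3 -m creep 'ROWS' [OPENING] [FORCE]. ROWS is JSON, a list of rows, each a list of 6 numbers: the shift along the tool's x, y, z in m, then the turn, a rotation vector about the tool's x, y, z in degrees. A call has exactly 8 rows; each row is the pose to reach, as a shift and turn from the pose commanded when the call began, along the tool's axes at that moment; what a row does not reach only later rows make up. A row lasts 1/10 s, in which the tool goes at most 50 mm and 8.59 degrees, less where a joint would pass 70% of its speed; a pose out of reach is approached as far as the arm can. A call with a gripper value outside its range is refused whole. OPENING is the finger opening in m, from 0 to 0.0854, set as the call begins (- or left out, the last holds). The fingers move at their own pace and stop on an object; FORCE is the grip in N (left out, the last holds). Time passes only in rows, so rows that repeat a pose let the fingers close, or fill a call up. It gives the time, the measured TCP pose, the force and the opening at its end, in the units of the state.
- env.get_state(): the state, without advancing time (a new reading comes with each control period).
- env.read_camera(name): name is "scene" or "top" or "wrist"; returns (picture, depth): 384x512x3 uint8, blue, green, red; 384x512 float32, m along the optical axis (not along the pixel's ray), 0 where there is no reading.
- env.camera_params(name): a dict with "fx", "fy", "cx", "cy" (pixels), "position" and "orientation" of the camera in the world. Camera axes: x right, y up, looking along -z (the intrinsics and any distortion apply to the point x, -y, -z); pixel columns grow to the right and rows downward; lengths in m; the calibration is good to about 2 mm. A picture is of the moment at which its call begins: read the wrist's pose just before it. camera_params takes no time and is no camera call; for the wrist camera it gives the pose at the moment of the call.
- env.hand_in(): hands the job in, once; it reports no verdict.
The state is a dict: "clock": time; "joint_pos": joint angles; "qvel": joint speeds; "tau": joint torques, N m; "tcp_pos": TCP position; "orientation": TCP orientation; "wrist_force": force on the tool from outside, world axes, zero at the start; "ft_torque": the same for the moment, N m; "finger_gap": finger opening in m.
Only numpy, scipy, OpenCV 4.12 (cv2) and the standard library are available. Lean on these libraries where they do the work, as an engineer would, in place of code of your own. Each camera call takes 0.05 s, during which the arm holds its last target. There are 200 camera calls.

## Working session

There is one attempt and no reset: what is moved stays moved. The work goes in short steps, Python scripts to look and compute and a shell command to move; the robot and the scene stay as the last step left them, time stands still between calls to the robot, and variables do not carry over. Pictures are saved under pics/ and viewed, about 8 in all and at most 12, crops included, and the job is handed in when it is done.

```bash
ls; mkdir -p pics; cat > h.py <<'E'
import numpy as np,cv2
from scipy.spatial.transform import Rotation as R
from workcell import env
def Q(q): return R.from_quat([q[1],q[2],q[3],q[0]])
def cam(n):
    p=env.camera_params(n); im,d=env.read_camera(n); return p,im,d
def ray(p,u,v):
    d=np.array([(u-p['cx'])/p['fx'],-(v-p['cy'])/p['fy'],-1.])
    return np.array(p['position']),Q(p['orientation']).apply(d)
def onz(p,u,v,z):
    o,d=ray(p,u,v); return o+d*(z-o[2])/d[2]
def dep(p,d,u,v):
    o,r=ray(p,u,v); return o+r*d[int(v),int(u)]
def proj(p,X):
    c=Q(p['orientation']).inv().apply(np.array(X)-np.array(p['position']))
    return np.array([p['cx']-p['fx']*c[...,0]/c[...,2], p['cy']+p['fy']*c[...,1]/c[...,2]]).T
E
python3 - <<'E'
from h import *
import pickle
S={}
for n in('scene','top'):
    p,im,d=cam(n); S[n]=(p,im,d); print(n,p)
    cv2.imwrite(f'pics/{n}0.png',im)
pickle.dump(S,open('s0.pkl','wb'))
cv2.imwrite('pics/both.png',cv2.resize(S['top'][1],(800,600)))
E
```

```text
pics
scene {'fx': 418.4694565660189, 'fy': 418.4694565660189, 'cx': 256.77615112474234, 'cy': 191.21129098333404, 'position': array([1.24257919, 0.88514647, 0.94740359]), 'orientation': array([0.29267019, 0.14291232, 0.43896679, 0.8373938 ])}
top {'fx': 413.2986842556607, 'fy': 413.2986842556607, 'cx': 249.37155939789037, 'cy': 199.0442006895414, 'position': array([ 0.31764738, -0.03348525,  1.6018886 ]), 'orientation': array([ 0.70643982,  0.05419432, -0.06346108, -0.702836  ])}
```

View pics/both.png

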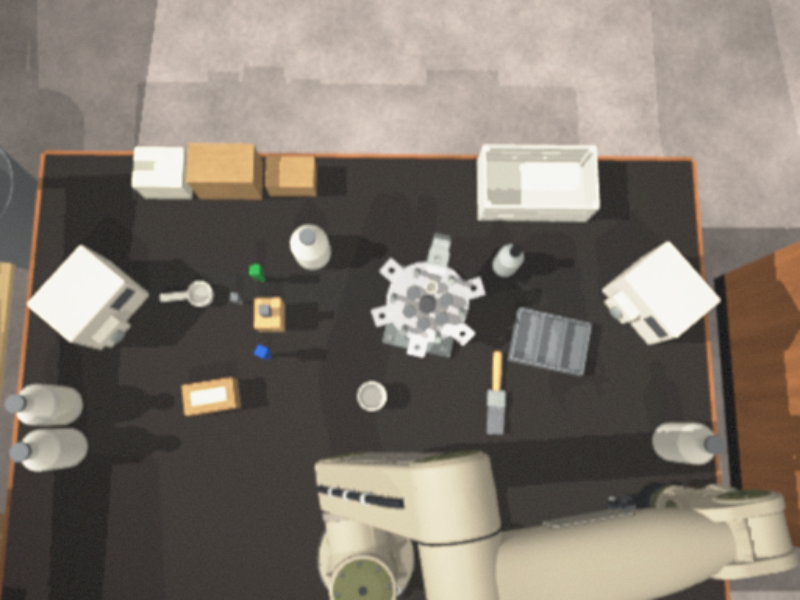

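View pics/scene0.png

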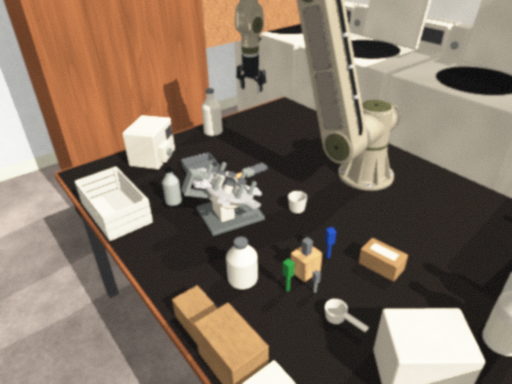

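The top view (800x600 scale) shows four pin-like things: a grey pin in the wooden block (265,312), a small grey pin (236,297), a green one (256,271) and a blue one (262,352). I choose the grey one in the block. The turret is at (427,303) with its bracket at (440,245). Next is a close crop to check the choice.

```bash
python3 - <<'E'
from h import *
import pickle
S=pickle.load(open('s0.pkl','rb'))
t=S['top'][1]; a=cv2.resize(t[140:240,230:320],None,fx=6,fy=6,interpolation=2) # 540x600
b=cv2.resize(t[165:235,135:195],None,fx=4,fy=4,interpolation=2)
sc=S['scene'][1]; c=cv2.resize(sc[225:300,270:340],None,fx=3.4,fy=3.4,interpolation=2)
o=np.zeros((600,800,3),np.uint8); o[:,:540]=a; o[:280,550:790]=b; o[300:300+c.shape[0],550:550+c.shape[1]]=c
cv2.imwrite('pics/crop1.png',o)
p,im,d=S['top']
for n,(u,v) in dict(block=(265,312),hub=(428,303),bracket=(438,245),cup=(372,395),brush=(496,390),jug=(310,245),spray=(508,260),tray=(550,340),small=(236,297),green=(256,271),blue=(262,352),scoop=(200,293),foot=(390,340)).items():
    print(n,dep(p,d,u*.64,v*.64).round(3))
E
```

```text
block [0.562 0.236 0.124]
hub [ 0.581 -0.14   0.15 ]
bracket [ 0.699 -0.158  0.217]
cup [ 0.377 -0.011  0.002]
brush [ 0.39  -0.316  0.01 ]
jug [0.715 0.133 0.152]
spray [ 0.694 -0.334  0.109]
tray [ 0.516 -0.456  0.002]
small [0.605 0.314 0.082]
green [0.662 0.263 0.111]
blue [0.47  0.24  0.121]
scoop [ 0.63   0.424 -0.001]
foot [ 0.511 -0.055  0.025]
```

View pics/crop1.png

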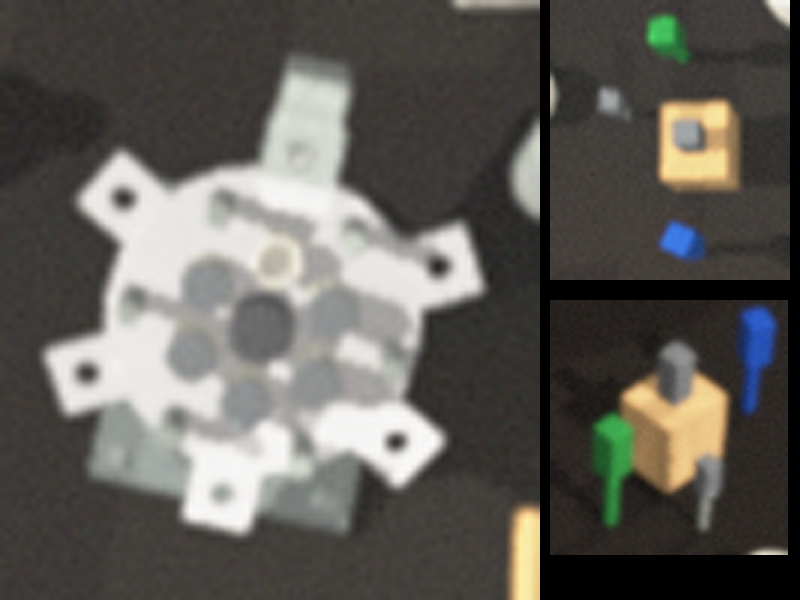

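The crop confirms it: the grey-headed pin in the block is the larger non-blue, non-green one, and the small grey pin stands beside the block. Lug holes in the crop are at (123,197), (438,265), (397,440), (222,492) and (86,372), and the eye is at (301,153).

```bash
cat >> h.py <<'E'
def axes(psi,t=np.radians(25)):
    c,s=np.cos(psi),np.sin(psi)
    return np.array([[np.cos(t)*c,np.cos(t)*s,np.sin(t)],[-s,c,0],[-np.sin(t)*c,-np.sin(t)*s,np.cos(t)]]).T
def onplane(p,u,v,P,n):
    o,d=ray(p,u,v); return o+d*(np.dot(P-o,n)/np.dot(d,n))
def go(P,Rm):
    s=env.get_state(); r=Q(s['orientation'])
    print('shift mm',(r.inv().apply(np.array(P)-s['tcp_pos'])*1000).round(1),'rotvec deg',np.degrees((r.inv()*R.from_matrix(Rm)).as_rotvec()).round(2),'tcp',np.round(s['tcp_pos'],4))
E
python3 - <<'E'
from h import *
import pickle
S=pickle.load(open('s0.pkl','rb'));p,im,d=S['top']
H={60:(123,197),300:(438,265),240:(397,440),180:(222,492),120:(86,372)}
f=lambda x,y:((x+.5)/6-.5+230,(y+.5)/6-.5+140)
C=np.array([.58,-.14,.125]);psi=-.1
for i in range(10):
    A=axes(psi); W={k:onplane(p,*f(*h),C,A[:,2]) for k,h in H.items()}
    C=(W[60]+W[240]+W[120]+W[300])/4; C=C+A[:,2]*(.125-C[2])/A[2,2]
    L={k:A.T@(w-C) for k,w in W.items()}
    e=np.mean([(np.arctan2(l[1],l[0])-np.radians(k)+np.pi)%(2*np.pi)-np.pi for k,l in L.items()])
    psi+=e
print('axis',C,'psi',psi,{k:(round(float(np.hypot(l[0],l[1])),4),round(float(np.degrees(np.arctan2(l[1],l[0]))),2)) for k,l in L.items()})
A=axes(psi); P=C+A@[.112,0,.036]
ez=onplane(p,*f(301,153),P,A[:,2]); print('eye pred',P,'eye px in axis frame',A.T@(ez-C))
# pin head top
m=(686,134); print('pin head',onz(p,(m[0]-550+.5)/4-.5+135,(m[1]+.5)/4-.5+165,.125))
hub=onplane(p,*f(262,327),C+A[:,2]*.03,A[:,2]); print('hub',A.T@(hub-C))
# tool frame: z=-A2, y=+-A1
for sg in(1,-1):
    y=sg*A[:,1];z=-A[:,2];T=np.array([np.cross(y,z),y,z]).T
    go(C+A@[-.072,.040,.100],T)
print(env.get_state()['orientation'], env.camera_params('wrist')['position'])
np.savez('fit.npz',C=C,psi=psi)
E
```

```text
axis [ 0.58958358 -0.13828845  0.125     ] psi -0.20996092616418452 {60: (0.1118, 59.91), 300: (0.1115, -59.91), 240: (0.1125, -119.94), 180: (0.1127, -179.9), 120: (0.1121, 119.85)}
eye pred [ 0.67398073 -0.15627362  0.20496033] eye px in axis frame [ 0.11119135 -0.00053035  0.036     ]
pin head [0.56758132 0.23957122 0.125     ]
hub [ 0.0030556  -0.00087908  0.03      ]
shift mm [ 448.2 -356.1   46. ] rotvec deg [ -32.76   -8.64 -147.74] tcp [ 0.1692 -0.5491  0.2305]
shift mm [ 448.2 -356.1   46. ] rotvec deg [-6.45 24.46 28.66] tcp [ 0.1692 -0.5491  0.2305]
[-8.36414139e-04  9.88860873e-01  1.48840427e-01  2.66621964e-05] [ 0.23672344 -0.52868017  0.37201061]
```

```bash
python3 -m creep '[[25,-20,0,0,0,0],[56,-45,0,-1,3,3],[90,-70,0,-1,5,6],[120,-95,0,-2,8,10],[155,-120,0,-3,12,14],[190,-150,0,-4,15,18],[220,-175,0,-5,19,23],[245,-195,0,-6.5,24.5,28.7]]' 0.0854 2>&1 | tail -5
```

```text
clock: 0.9
tcp_pos: [0.3969, -0.2194, 0.2316]
orientation: [0.024, 0.97, -0.104, 0.217]
wrist_force: [1.3, -0.0, 0.4]
finger_gap: 0.0853
```

I typed that call in mm where the rows take metres. The per-row limit clamped it and the direction was right, so no harm was done. I'll use metres from here on.

```bash
cat > tgt.py <<'E'
from h import *
import sys
z=np.load('fit.npz');C=z['C'];A=axes(float(z['psi']))
def tool(): 
    y=-A[:,1];zz=-A[:,2];return np.array([np.cross(y,zz),y,zz]).T
if __name__=='__main__':
    a=[float(v) for v in sys.argv[1:4]]
    go(C+A@np.array(a),tool()); s=env.get_state()
    print('axisframe mm',((A.T@(s['tcp_pos']-C))*1000).round(1),'F axis',(A.T@np.array(s['wrist_force'])).round(1))
E
python3 tgt.py -.072 .04 .1
```

```text
shift mm [  37.7 -159.7   68.9] rotvec deg [ 0.12 -0.22 -0.19] tcp [ 0.3969 -0.2194  0.2316]
axisframe mm [-110.4 -119.5  169.1] F axis [ 1.3  0.2 -0.2]
```

```bash
python3 -m creep '[[0.010,-0.030,0.010,0,0,0],[0.020,-0.065,0.020,0,0,0],[0.030,-0.10,0.035,0,0,0],[0.037,-0.13,0.05,0,0,0],[0.037,-0.16,0.06,0,0,0],[0.037,-0.16,0.069,0,0,0],[0.037,-0.16,0.069,0,0,0],[0.037,-0.16,0.069,0,0,0]]' 0.05 2>&1 | tail -5; python3 tgt.py -.072 .04 .015
python3 - <<'E'
from tgt import *
p,im,d=cam('wrist')
for k in(0.1,): pass
o=cv2.resize(im,(640,480)); 
for X in ([-.0693,.04,.05],[.112,0,.036],[-.0693,-.04,.05]):
    u=proj(p,C+A@np.array(X)); print(X,u*1.25)
    cv2.drawMarker(o,tuple(int(q) for q in u*1.25),(0,0,255),0,12,1)
cv2.imwrite('pics/w1.png',o)
E
```

```text
clock: 1.7
tcp_pos: [0.49, -0.0777, 0.1837]
orientation: [0.024, 0.971, -0.102, 0.215]
wrist_force: [0.7, 0.4, 0.3]
finger_gap: 0.05
shift mm [ 3.  -1.7 84.7] rotvec deg [0.15 0.04 0.05] tcp [ 0.49   -0.0777  0.1837]
axisframe mm [-74.9  38.5  99.7] F axis [0.7 0.6 0. ]
[-0.0693, 0.04, 0.05] [311.12987096 258.37534335]
[0.112, 0, 0.036] [ 410.09265281 -179.37260927]
[-0.0693, -0.04, 0.05] [473.41090922 258.39256762]
```

View pics/w1.png

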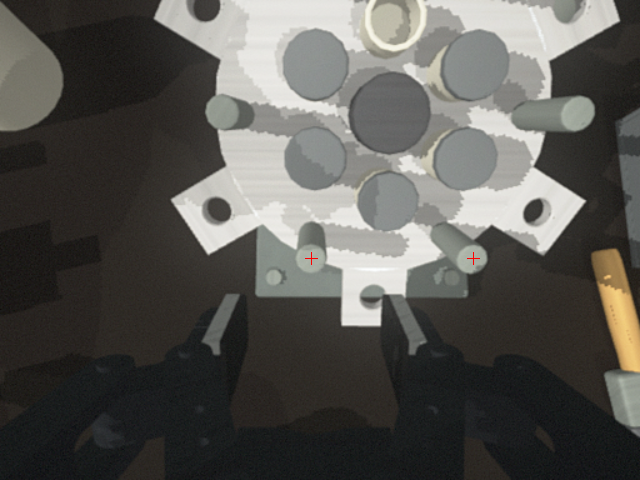

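The wrist view shows the fit is right: the predicted peg tops (311,258) and (473,258) land on the pegs, and the target peg lies between the open fingers. I'll descend, then sweep along the arc.

```bash
python3 -m creep '[[0.003,-0.002,0.015,0,0,0],[0.003,-0.002,0.035,0,0,0],[0.003,-0.002,0.055,0,0,0],[0.003,-0.002,0.07,0,0,0],[0.003,-0.002,0.08,0,0,0],[0.003,-0.002,0.085,0,0,0],[0.003,-0.002,0.085,0,0,0],[0.003,-0.002,0.085,0,0,0]]' 2>&1 | tail -5; python3 tgt.py -.072 .04 .015
```

```text
clock: 2.55
tcp_pos: [0.5287, -0.0839, 0.1088]
orientation: [0.024, 0.971, -0.102, 0.216]
wrist_force: [-0.0, 0.2, -0.2]
finger_gap: 0.05
shift mm [-1.   0.5  0.3] rotvec deg [ 0.14 -0.06  0.05] tcp [ 0.5287 -0.0839  0.1088]
axisframe mm [-71.   40.5  15.3] F axis [-0.2  0.2 -0.2]
```

```bash
python3 -m creep '[[-0.002,0.006,0,0,0,0],[-0.004,0.012,0,0,0,0],[-0.006,0.018,0,0,0,0],[-0.008,0.024,0,0,0,0],[-0.009,0.03,0,0,0,0],[-0.010,0.036,0,0,0,0],[-0.011,0.042,0,0,0,0],[-0.011,0.048,0,0,0,0]]' 2>&1 | tail -5; python3 tgt.py -.072 -.04 .015
python3 -m creep '[[0,0.005,0,0,0,0],[0,0.010,0,0,0,0],[0.001,0.015,0,0,0,0],[0.003,0.020,0,0,0,0],[0.005,0.025,0,0,0,0],[0.008,0.03,0,0,0,0],[0.010,0.033,0,0,0,0],[0.010,0.033,0,0,0,0]]' 2>&1 | tail -5; python3 tgt.py -.072 -.04 .1
```

```text
clock: 3.35
tcp_pos: [0.5064, -0.1267, 0.1019]
orientation: [0.022, 0.971, -0.101, 0.213]
wrist_force: [-0.9, 3.6, -0.6]
finger_gap: 0.0502
shift mm [13.7 34.  -0.6] rotvec deg [-0.07  0.24  0.09] tcp [ 0.5064 -0.1267  0.1019]
axisframe mm [-85.7  -6.   14.5] F axis [-1.8  3.3  0.2]
clock: 4.15
tcp_pos: [0.5113, -0.1633, 0.1084]
orientation: [0.024, 0.971, -0.102, 0.216]
wrist_force: [0.1, 0.3, 0.3]
finger_gap: 0.0499
shift mm [ -0.3  -0.6 -84.9] rotvec deg [ 0.16 -0.06  0.05] tcp [ 0.5113 -0.1633  0.1084]
axisframe mm [-71.6 -40.8  15.1] F axis [0.1 0.4 0.3]
```

```bash
cat > tur.py <<'E'
from tgt import *
def turret(n,name):
    p,im,d=cam(n); o=im.copy()
    for k in range(6):
        for X in ([.08*np.cos(np.radians(30+60*k)),.08*np.sin(np.radians(30+60*k)),.05],):
            u=proj(p,C+A@np.array(X)); cv2.drawMarker(o,tuple(int(q) for q in u),(0,0,255),0,6,1)
    cv2.imwrite(name,o); return p,im,d,o
E
python3 - <<'E'
from tur import *
p,im,d,o=turret('top','pics/t2.png'); a=cv2.resize(o[140:240,230:320],None,fx=5,fy=5); 
p,im,d,o=turret('wrist','pics/w2f.png'); b=np.zeros((500,800,3),np.uint8); b[:,:450]=a; b[:263,450:]=cv2.resize(o,(350,263)); cv2.imwrite('pics/t2.png',b)
E
```

```text
(no output)
```

View pics/t2.png

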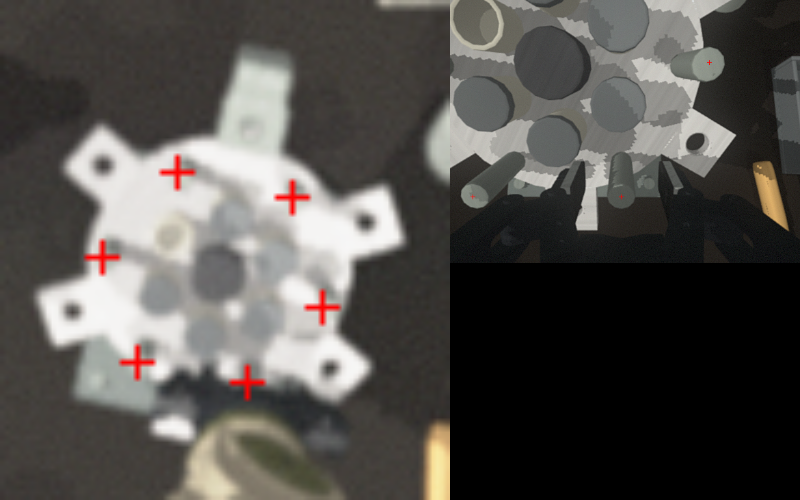

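The turret clicked over one notch: the empty tub is now at upper left (172,237) in the top crop, and the wrist inset shows the pegs on their marks. Now I'll lift and go to the pin.

```bash
python3 -m creep '[[0,0,-0.02,0,0,0],[0,0,-0.05,0,0,0],[0,0,-0.08,0,0,0],[0,0,-0.11,0,0,0],[0,0,-0.14,0,0,0],[0,0,-0.16,0,0,0],[0,0,-0.16,0,0,0],[0,0,-0.16,0,0,0]]' 0.06 2>&1 | tail -5; python3 - <<'E'
from h import *
go([.52,.2396,.27],np.diag([1.,-1,-1]))
E
```

```text
clock: 5.05
tcp_pos: [0.4448, -0.148, 0.2529]
orientation: [0.024, 0.971, -0.102, 0.216]
wrist_force: [-1.0, 1.0, -0.5]
finger_gap: 0.0603
shift mm [   1.3 -394.7  -19.5] rotvec deg [  2.78 -24.95 -11.79] tcp [ 0.4448 -0.148   0.2529]
```

```bash
python3 -m creep '[[0,-0.03,-0.003,0.3,-3,-1.4],[0,-0.075,-0.005,0.6,-6,-2.8],[0,-0.12,-0.008,1,-9,-4.2],[0,-0.165,-0.01,1.4,-12,-5.6],[0,-0.21,-0.012,1.7,-15,-7],[0.001,-0.255,-0.015,2,-18,-8.5],[0.001,-0.3,-0.018,2.4,-21.5,-10],[0.001,-0.345,-0.02,2.8,-25,-11.8]]' 2>&1 | tail -5; python3 - <<'E'
from h import *
go([.52,.2396,.27],np.diag([1.,-1,-1]))
p,im,d=cam('wrist')
cv2.imwrite('pics/w3.png',im); print(proj(p,[[.5676,.2396,.125]]))
E
```

```text
clock: 5.85
tcp_pos: [0.5043, 0.1103, 0.2673]
orientation: [-0.012, 1.0, 0.023, -0.004]
wrist_force: [0.1, 0.4, -0.1]
finger_gap: 0.06
shift mm [  21.6 -128.4    0.3] rotvec deg [-1.42  0.44  2.63] tcp [0.5043 0.1103 0.2673]
[[105.5606986   98.41229607]]
```

View pics/w3.png

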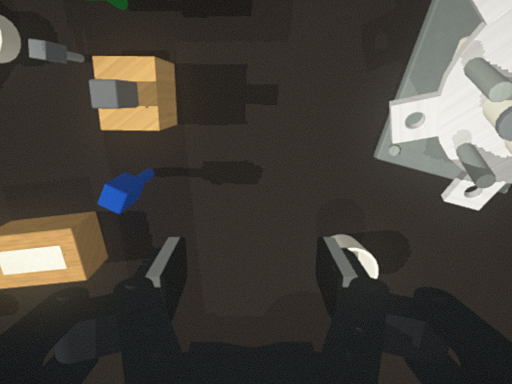

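The pin in the block is at (103,95), next to its prediction (105,98), and the head is nearly square to the tool. I'll continue to above the pin.

```bash
python3 -m creep '[[0.005,-0.03,0,0,0,0.5],[0.01,-0.065,0,-0.5,0,1],[0.015,-0.1,0,-1,0,1.5],[0.02,-0.12,0,-1.4,0.4,2.6],[0.022,-0.128,0,-1.4,0.4,2.6],[0.022,-0.128,0,-1.4,0.4,2.6],[0.022,-0.128,0,-1.4,0.4,2.6],[0.022,-0.128,0,-1.4,0.4,2.6]]' 2>&1 | tail -5; python3 - <<'E'
from h import *
go([.52,.2396,.27],np.diag([1.,-1,-1]))
p,im,d=cam('wrist')
cv2.imwrite('pics/w4f.png',im); c=proj(p,[[.5676,.2396,.125]])[0]; print(c)
hsv=cv2.cvtColor(im,cv2.COLOR_BGR2HSV)
# top face of head: grey points with height by depth near 0.125
vv,uu=np.mgrid[0:384,0:512]
o=np.array(p['position']);D=np.stack([(uu-p['cx'])/p['fx'],-(vv-p['cy'])/p['fy'],-np.ones_like(uu)],-1)
X=o+Q(p['orientation']).apply(D.reshape(-1,3)).reshape(384,512,3)*d[...,None]
near=(np.hypot(X[...,0]-.5676,X[...,1]-.2396)<.07)&(d>0)
for z,nm in((.125,'head'),(.075,'block')):
    m=(near&(abs(X[...,2]-z)<.004)).astype(np.uint8)
    cs,_=cv2.findContours(m,0,2); k=max(cs,key=cv2.contourArea); pts=np.array([onz(p,u,v,z)[:2] for u,v in k[:,0]])
    print(nm,m.sum(),cv2.minAreaRect((pts*1000).astype(np.float32)))
cv2.imwrite('pics/w4.png',cv2.resize(im[max(0,int(c[1])-60):int(c[1])+60,max(0,int(c[0])-80):int(c[0])+80],None,fx=4,fy=4))
E
```

```text
clock: 6.7
tcp_pos: [0.5282, 0.1303, 0.2726]
orientation: [-0.02, 0.999, 0.037, 0.001]
wrist_force: [-0.5, 0.6, 0.5]
finger_gap: 0.0599
shift mm [  -0.2 -109.4    7. ] rotvec deg [-2.29 -0.1   4.19] tcp [0.5282 0.1303 0.2726]
[137.6400695  125.95607894]
head 733 ((571.9501342773438, 240.90850830078125), (23.634897232055664, 24.14441680908203), 2.419668674468994)
block 2974 ((571.6915893554688, 241.59939575195312), (69.75450134277344, 60.621604919433594), 2.022007703781128)
```

The last joint was at its limit. The head is square, so I'll grasp it with the tool turned -90°. The wrist camera puts the pin at (0.572, 0.241), with its yaw at 2.2°.

```bash
cat > pin.py <<'E'
from h import *
import sys
G=R.from_euler('z',2.2,degrees=True).as_matrix()@np.array([[0,1,0],[1,0,0],[0,0,-1.]])
go([.5716,.241,float(sys.argv[1])],G); print(np.round(env.get_state()['joint_pos'],3))
E
python3 pin.py .22
```

```text
shift mm [  51.2 -104.9   57. ] rotvec deg [ -1.68  -1.9  -87.99] tcp [0.5282 0.1304 0.2726]
[0.072 0.238 0.045 1.374 0.04  3.141]
```

```bash
python3 -m creep '[[0,0,0,0,0,-6],[0,0,0,0,0,-14],[0,0,0,0,0,-22],[0.01,-0.02,0,0,0,-30],[0.02,-0.04,0,0,0,-38],[0.03,-0.06,0,-0.5,-0.5,-46],[0.04,-0.08,0,-1,-1,-54],[0.05,-0.1,0,-1.2,-1.2,-62]]' 2>&1 | tail -5;python3 pin.py .22
```

```text
clock: 7.55
tcp_pos: [0.5709, 0.2349, 0.2765]
orientation: [-0.006, 0.836, 0.549, 0.001]
wrist_force: [-0.5, 0.2, -0.9]
finger_gap: 0.0599
shift mm [ 5.4 -1.3 56.6] rotvec deg [ -0.4   -0.62 -25.63] tcp [0.5709 0.2349 0.2765]
[0.254 0.394 0.272 1.45  0.013 2.234]
```

```bash
python3 -m creep '[[0.001,0,0.01,0,0,-6],[0.003,0,0.02,-0.2,-0.2,-13],[0.005,-0.001,0.03,-0.4,-0.6,-20],[0.005,-0.001,0.045,-0.4,-0.6,-25.6],[0.005,-0.001,0.057,-0.4,-0.6,-25.6],[0.005,-0.001,0.057,-0.4,-0.6,-25.6],[0.005,-0.001,0.057,-0.4,-0.6,-25.6],[0.005,-0.001,0.057,-0.4,-0.6,-25.6]]' 2>&1 | tail -5;python3 pin.py .087
```

```text
clock: 8.35
tcp_pos: [0.5719, 0.2397, 0.2205]
orientation: [0.0, 0.696, 0.718, 0.001]
wrist_force: [0.3, 0.2, -0.3]
finger_gap: 0.0601
shift mm [  1.2  -0.4 133.5] rotvec deg [ 0.07 -0.06 -0.43] tcp [0.5719 0.2397 0.2205]
[2.670e-01 4.040e-01 1.510e-01 1.316e+00 1.000e-03 1.807e+00]
```

```bash
cat > head.py <<'E'
from h import *
p,im,d=cam('wrist')
vv,uu=np.mgrid[0:384,0:512]
o=np.array(p['position']);D=np.stack([(uu-p['cx'])/p['fx'],-(vv-p['cy'])/p['fy'],-np.ones_like(uu)],-1)
X=o+Q(p['orientation']).apply(D.reshape(-1,3)).reshape(384,512,3)*d[...,None]
near=(np.hypot(X[...,0]-.5716,X[...,1]-.241)<.07)&(d>0)
for z,nm in((.125,'head'),(.075,'block')):
    m=(near&(abs(X[...,2]-z)<.004)).astype(np.uint8)
    cs,_=cv2.findContours(m,0,2)
    if not cs: continue
    k=max(cs,key=cv2.contourArea); pts=np.array([onz(p,u,v,z)[:2] for u,v in k[:,0]])
    print(nm,m.sum(),cv2.minAreaRect((pts*1000).astype(np.float32)),np.median(X[...,2][m>0]))
cv2.imwrite('pics/head.png',im)
E
python3 head.py
python3 -m creep '[[0.001,0,0.015,0,0,-0.4],[0.001,0,0.035,0,0,-0.4],[0.001,0,0.055,0,0,-0.4],[0.001,0,0.075,0,0,-0.4],[0.001,0,0.095,0,0,-0.4],[0.001,0,0.115,0,0,-0.4],[0.001,0,0.125,0,0,-0.4],[0.001,0,0.133,0,0,-0.4]]' 2>&1 | tail -5;python3 pin.py .087
```

```text
head 939 ((570.8359375, 243.23220825195312), (23.31414222717285, 23.43056869506836), 1.775346279144287) 0.12367996638093742
block 3780 ((571.0052490234375, 242.6449432373047), (69.87255859375, 59.02072525024414), 1.7791863679885864) 0.07379063315803261
clock: 9.2
tcp_pos: [0.5716, 0.2408, 0.0864]
orientation: [-0.0, 0.693, 0.721, 0.0]
wrist_force: [-0.7, -0.2, -0.0]
finger_gap: 0.06
shift mm [ 0.2 -0.  -0.6] rotvec deg [ 0.01 -0.04  0.02] tcp [0.5716 0.2408 0.0864]
[ 2.690e-01  4.750e-01 -7.700e-02  1.019e+00  1.000e-03  1.801e+00]
```

```bash
python3 -m creep '[[0.001,0,0,0,0,0],[0.0015,0,0,0,0,0],[0.0015,0,0,0,0,0],[0.0015,0,0,0,0,0],[0.0015,0,0,0,0,0],[0.0015,0,0,0,0,0],[0.0015,0,0,0,0,0],[0.0015,0,0,0,0,0]]' 0.015 60 2>&1 | tail -5;python3 pin.py .087
python3 -m creep '[[0,0,-0.005,0,0,0],[0,0,-0.015,0,0,0],[0,0,-0.03,0,0,0],[0,0,-0.05,0,0,0],[0,0,-0.075,0,0,0],[0,0,-0.1,0,0,0],[0,0,-0.125,0,0,0],[0,0,-0.14,0,0,0]]' 2>&1 | tail -5;python3 pin.py .227
```

```text
clock: 10.0
tcp_pos: [0.5722, 0.2426, 0.0877]
orientation: [0.0, 0.693, 0.721, 0.001]
wrist_force: [-0.2, 0.4, 5.8]
finger_gap: 0.0232
shift mm [-1.6 -0.6  0.7] rotvec deg [ 0.12 -0.08  0.04] tcp [0.5722 0.2426 0.0877]
[ 2.720e-01  4.740e-01 -7.400e-02  1.020e+00  1.000e-03  1.803e+00]
clock: 10.8
tcp_pos: [0.5718, 0.2423, 0.2293]
orientation: [0.0, 0.693, 0.721, 0.001]
wrist_force: [0.2, -0.3, -0.5]
finger_gap: 0.0232
shift mm [-1.3 -0.3  2.3] rotvec deg [ 0.13 -0.07  0.04] tcp [0.5718 0.2423 0.2293]
[2.710e-01 4.030e-01 1.710e-01 1.336e+00 1.000e-03 1.803e+00]
```

```bash
cat > ins.py <<'E'
from tgt import *
def T(): return np.array([A[:,1],A[:,0],-A[:,2]]).T
L=.0787
E0=C+A@np.array([.112,0,.036])
if __name__=='__main__':
    h=float(sys.argv[1]); dx=float(sys.argv[2]) if len(sys.argv)>2 else 0; dy=float(sys.argv[3]) if len(sys.argv)>3 else 0
    go(E0+A@np.array([dx,dy,h+L]),T()); s=env.get_state(); r=Q(s['orientation'])
    tip=s['tcp_pos']+r.apply([0,0,L])
    print('tip in eye mm',((A.T@(tip-E0))*1000).round(1),'F axis',(A.T@np.array(s['wrist_force'])).round(1),'gap',s['finger_gap'],'j',np.round(s['joint_pos'],2))
E
python3 ins.py .04
```

```text
shift mm [-389.8   38.1  -83.6] rotvec deg [-24.74  -3.19  14.02] tcp [0.5718 0.2423 0.2293]
tip in eye mm [-188.7  368.7   28. ] F axis [ 0.1 -0.2 -0.6] gap 0.023241241747598312 j [0.27 0.4  0.17 1.34 0.   1.8 ]
```

```bash
python3 -m creep '[[0,0,-0.03,0,0,0],[0,0,-0.07,0,0,0],[-0.02,0,-0.1,0,0,0],[-0.06,0,-0.115,-3,0,2],[-0.1,0,-0.115,-6,-0.5,4],[-0.14,0,-0.115,-10,-1,6],[-0.18,0.01,-0.115,-14,-2,8],[-0.22,0.02,-0.115,-18,-2.5,10]]' 2>&1 | tail -5;python3 ins.py .04
```

```text
clock: 11.6
tcp_pos: [0.5995, 0.0216, 0.3423]
orientation: [0.125, 0.745, 0.648, 0.099]
wrist_force: [1.0, -0.4, -1.4]
finger_gap: 0.0235
shift mm [-161.8   36.    45.9] rotvec deg [-6.66 -0.65  4.01] tcp [0.5995 0.0216 0.3423]
tip in eye mm [-50.7 159.1  92.8] F axis [ 0.4 -0.2 -1.7] gap 0.023451273591515536 j [-0.08  0.09 -0.02  1.14 -0.03  1.62]
```

```bash
python3 -m creep '[[-0.025,0.005,0,-1,0,0.6],[-0.055,0.01,0,-2,0,1.2],[-0.085,0.015,0.005,-3,-0.2,2],[-0.115,0.023,0.01,-4.5,-0.4,3],[-0.14,0.03,0.02,-6.6,-0.6,4],[-0.155,0.036,0.03,-6.6,-0.6,4],[-0.162,0.036,0.04,-6.6,-0.6,4],[-0.162,0.036,0.046,-6.6,-0.6,4]]' 2>&1 | tail -5;python3 ins.py .04
python3 - <<'E'
from ins import *
s=env.get_state(); r=Q(s['orientation'])
O=[]
for n in('wrist','scene','top'):
    p,im,d=cam(n); o=im.copy(); s4=3
    t0=np.array(s['tcp_pos'])
    pts=np.array([E0, t0+r.apply([0,0,L]), t0+r.apply([0,0,L-.066])])
    u=proj(p,pts); print(n,u.round(1).tolist())
    c=u.mean(0); x0=int(np.clip(c[0]-45,0,422)); y0=int(np.clip(c[1]-60,0,264))
    if n=='wrist': o2=cv2.resize(o,(400,300)); 
    q=cv2.resize(im[y0:y0+120,x0:x0+90],None,fx=4,fy=4,interpolation=2)
    for a,col in zip(u,((0,0,255),(0,255,0),(255,0,0))): cv2.drawMarker(q,tuple(int(k) for k in (a-[x0,y0]+.5)*4),col,0,10,1)
    print(n,'crop origin',x0,y0); O.append(q)
a=np.hstack(O[:2]); cv2.imwrite('pics/pre.png',a); cv2.imwrite('pics/pretop.png',O[2])
E
```

```text
clock: 12.4
tcp_pos: [0.6252, -0.1449, 0.3098]
orientation: [0.165, 0.759, 0.615, 0.135]
wrist_force: [-0.2, 0.1, -0.9]
finger_gap: 0.0235
shift mm [-1.   1.1 -2.6] rotvec deg [-0.4  -0.1   0.02] tcp [ 0.6252 -0.1449  0.3098]
tip in eye mm [-1.7  1.1 37.4] F axis [-0.5  0.  -0.7] gap 0.02353821517580837 j [-0.39  0.08 -0.15  0.92  0.08  1.41]
wrist [[253.3, 189.0], [250.9, 201.6], [250.8, 240.8]]
wrist crop origin 206 150
scene [[202.4, 172.8], [206.6, 163.1], [213.0, 145.0]]
scene crop origin 162 100
top [[279.7, 164.8], [279.2, 167.2], [279.1, 170.8]]
top crop origin 234 107
```

View pics/pre.png

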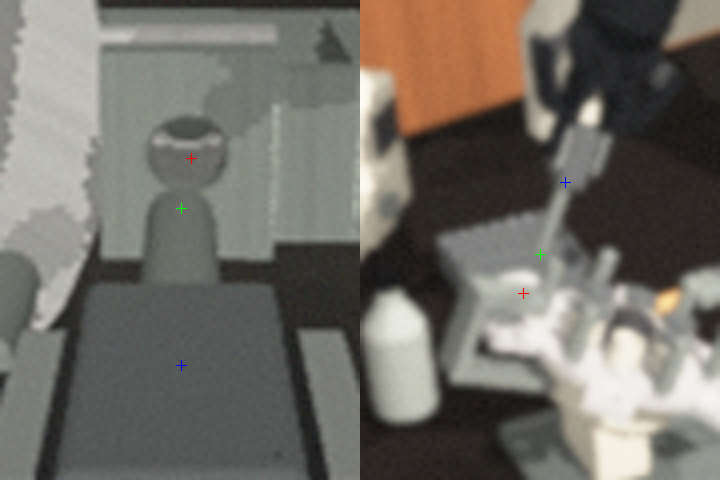

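The wrist crop shows the eye centred at (187,153), against a prediction of (190,158). The shaft is at x=181, as predicted. In the scene view the pin lines up along the turret axis above the bracket.

```bash
python3 - <<'E'
from ins import *
p=env.camera_params('wrist')
for u in((252.4,187.9),):
    X=onplane(p,*u,E0,A[:,2]); print('eye offset mm',(A.T@(X-E0)*1000).round(2))
im=cv2.imread('pics/pre.png')
E
python3 ins.py .005; python3 ins.py .005 .001 .001
```

```text
eye offset mm [-0.6   2.37 -0.  ]
shift mm [-2.5  1.3 33. ] rotvec deg [-0.37 -0.15  0.12] tcp [ 0.6253 -0.1434  0.3103]
tip in eye mm [-1.6  2.6 38.1] F axis [-0.2  0.1 -2. ] gap 0.023459426703776855 j [-0.39  0.08 -0.15  0.92  0.08  1.41]
shift mm [-1.5  2.3 33. ] rotvec deg [-0.37 -0.15  0.12] tcp [ 0.6253 -0.1434  0.3103]
tip in eye mm [-1.6  2.6 38.1] F axis [-0.2  0.1 -2. ] gap 0.023459426703776855 j [-0.39  0.08 -0.15  0.92  0.08  1.41]
```

```bash
python3 -m creep '[[-0.001,0.001,0.008,-0.4,-0.1,0.1],[-0.002,0.001,0.016,-0.4,-0.1,0.1],[-0.002,0.001,0.024,-0.4,-0.1,0.1],[-0.002,0.001,0.03,-0.4,-0.1,0.1],[-0.002,0.001,0.033,-0.4,-0.1,0.1],[-0.002,0.001,0.033,-0.4,-0.1,0.1],[-0.002,0.001,0.033,-0.4,-0.1,0.1],[-0.002,0.001,0.033,-0.4,-0.1,0.1]]' 2>&1 | tail -5;python3 ins.py .005 -.0007 .0003
python3 - <<'E'
from ins import *
s=env.get_state(); r=Q(s['orientation']); p,im,d=cam('wrist')
t0=np.array(s['tcp_pos']); u=proj(p,np.array([E0,t0+r.apply([0,0,L])])); print(u)
q=cv2.resize(im[150:270,190:310],None,fx=4,fy=4,interpolation=2)
for a,col in zip(u,((0,0,255),(0,255,0))): cv2.drawMarker(q,tuple(int(k) for k in (a-[190,150]+.5)*4),col,0,10,1)
cv2.imwrite('pics/pre2.png',q)
E
```

```text
clock: 13.35
tcp_pos: [0.6396, -0.1496, 0.2823]
orientation: [0.17, 0.759, 0.614, 0.137]
wrist_force: [0.6, 0.2, -0.6]
finger_gap: 0.0233
shift mm [ 0.9 -1.7  1.2] rotvec deg [ 0.19  0.02 -0.03] tcp [ 0.6396 -0.1496  0.2823]
tip in eye mm [ 1.2 -0.7  6.2] F axis [ 0.3  0.3 -0.8] gap 0.023349349348551488 j [-0.39  0.11 -0.19  0.84  0.07  1.41]
[[249.19405399 198.12846609]
 [250.89658812 201.60623945]]
```

View pics/pre2.png

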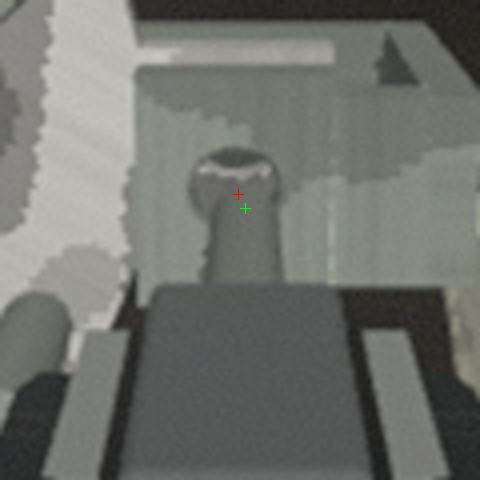

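The eye centre is at about (236,192), against a prediction of (238,194). The shaft centre is at x=245, also as predicted. I'll correct by about 1 mm and start inserting.

```bash
python3 -m creep '[[0.0008,-0.0015,0,0.2,0,0],[0.0008,-0.0015,0.002,0.2,0,0],[0.0008,-0.0015,0.005,0.2,0,0],[0.0008,-0.0015,0.008,0.2,0,0],[0.0008,-0.0015,0.011,0.2,0,0],[0.0008,-0.0015,0.014,0.2,0,0],[0.0008,-0.0015,0.017,0.2,0,0],[0.0008,-0.0015,0.02,0.2,0,0]]' 2>&1 | tail -5;python3 ins.py -.03 -.0003 .0002
```

```text
clock: 14.2
tcp_pos: [0.6467, -0.1502, 0.2627]
orientation: [0.168, 0.759, 0.614, 0.136]
wrist_force: [-0.7, 1.2, -1.0]
finger_gap: 0.0237
shift mm [-0.   0.6 15.4] rotvec deg [-0.06  0.01 -0.03] tcp [ 0.6467 -0.1502  0.2627]
tip in eye mm [ -1.    0.2 -14.6] F axis [-1.2  1.  -0.5] gap 0.023654180705922834 j [-0.38  0.13 -0.21  0.8   0.07  1.42]
```

```bash
python3 -m creep '[[0,0.0005,0.004,0,0,0],[0,0.0005,0.008,0,0,0],[0,0.0005,0.012,0,0,0],[0,0.0005,0.016,0,0,0],[0,0.0005,0.02,0,0,0],[0,0.0005,0.024,0,0,0],[0,0.0005,0.028,0,0,0],[0,0.0005,0.032,0,0,0]]' 2>&1 | tail -5;python3 ins.py -.064 -.0003 .0002
```

```text
clock: 15.0
tcp_pos: [0.6604, -0.1532, 0.2339]
orientation: [0.168, 0.759, 0.614, 0.136]
wrist_force: [0.0, -0.2, -1.4]
finger_gap: 0.0233
shift mm [-0.   0.1 17.5] rotvec deg [-0.05  0.01 -0.03] tcp [ 0.6604 -0.1532  0.2339]
tip in eye mm [ -0.4   0.2 -46.5] F axis [-0.5 -0.2 -1.2] gap 0.023317889742013237 j [-0.38  0.17 -0.23  0.74  0.07  1.42]
```

```bash
python3 -m creep '[[0,0,0.004,0,0,0],[0,0,0.008,0,0,0],[0,0,0.012,0,0,0],[0,0,0.015,0,0,0],[0,0,0.017,0,0,0],[0,0,0.0185,0,0,0],[0,0,0.0195,0,0,0],[0,0,0.0195,0,0,0]]' 2>&1 | tail -5;python3 ins.py -.066 -.0003 .0002
```

```text
clock: 15.8
tcp_pos: [0.6684, -0.1549, 0.2168]
orientation: [0.168, 0.759, 0.614, 0.136]
wrist_force: [-0.3, 0.1, -1.9]
finger_gap: 0.0235
shift mm [-0.  -0.   0.4] rotvec deg [-0.03  0.01 -0.03] tcp [ 0.6684 -0.1549  0.2168]
tip in eye mm [ -0.3   0.2 -65.6] F axis [-1.1  0.1 -1.6] gap 0.02347915053553429 j [-0.38  0.2  -0.25  0.7   0.07  1.42]
```

```bash
python3 -m creep '[[0,0,0.0005,0,0,0],[0,0,0.001,0,0,0],[0,0,0.0015,0,0,0],[0,0,0.002,0,0,0],[0,0,0.0025,0,0,0],[0,0,0.003,0,0,0],[0,0,0.003,0,0,0],[0,0,0.003,0,0,0]]' 2>&1 | tail -5;python3 ins.py -.066 -.0003 .0002
```

```text
clock: 16.6
tcp_pos: [0.6685, -0.1549, 0.2167]
orientation: [0.169, 0.759, 0.614, 0.136]
wrist_force: [-15.9, 3.7, 15.6]
finger_gap: 0.0233
shift mm [-0.  -0.1  0.3] rotvec deg [ 0.02  0.05 -0.02] tcp [ 0.6685 -0.1549  0.2167]
tip in eye mm [ -0.1   0.1 -65.7] F axis [-8.2  0.3 21. ] gap 0.023308349915986286 j [-0.37  0.2  -0.25  0.7   0.07  1.42]
```

The shoulder has seated at the expected depth with 21 N of contact. I'll relax, open and retreat along the axis.

```bash
python3 -m creep '[[0,0,-0.001,0,0,0],[0,0,-0.002,0,0,0],[0,0,-0.002,0,0,0],[0,0,-0.002,0,0,0],[0,0,-0.002,0,0,0],[0,0,-0.002,0,0,0],[0,0,-0.002,0,0,0],[0,0,-0.002,0,0,0]]' 0.05 2>&1 | tail -2
python3 -m creep '[[0,0,-0.01,0,0,0],[0,0,-0.025,0,0,0],[0,0,-0.04,0,0,0],[0,0,-0.06,0,0,0],[0,0,-0.08,0,0,0],[0,0,-0.1,0,0,0],[0,0,-0.11,0,0,0],[0,0,-0.11,0,0,0]]' 2>&1 | tail -5
python3 - <<'E'
from ins import *
O=[]
for n,w in(('wrist',0),('scene',1)):
    p,im,d=cam(n); u=proj(p,np.array([E0,E0+A[:,2]*.05])); print(n,u)
    q=im if n=='wrist' else cv2.resize(im[105:205,155:275],(480,400),interpolation=2)
    if n=='wrist':
        m=abs(d)>0
        vv,uu=np.mgrid[0:384,0:512]; o=np.array(p['position']);D=np.stack([(uu-p['cx'])/p['fx'],-(vv-p['cy'])/p['fy'],-np.ones_like(uu)],-1)
        X=(o+Q(p['orientation']).apply(D.reshape(-1,3)).reshape(384,512,3)*d[...,None]-E0)@A
        m=(abs(X[...,0])<.03)&(abs(X[...,1])<.03)&(X[...,2]>.03)&(X[...,2]<.07); print('head top z,xy mm',np.median(X[m],0)*1000,m.sum())
        q=cv2.resize(im,(320,240)); q=cv2.copyMakeBorder(q,0,160,0,0,0)
    O.append(q)
cv2.imwrite('pics/fin.png',np.hstack(O))
E
```

```text
wrist_force: [0.2, -0.2, 0.2]
finger_gap: 0.0499
clock: 18.2
tcp_pos: [0.6238, -0.1455, 0.3181]
orientation: [0.17, 0.759, 0.614, 0.137]
wrist_force: [-0.1, -0.0, -0.2]
finger_gap: 0.0498
wrist [[249.00066377 185.15014337]
 [248.76419374 203.63710216]]
head top z,xy mm [-1.35086096  2.74821441 48.65962726] 1282
scene [[202.42715819 172.77388551]
 [207.25355937 159.46490822]]
```

View pics/fin.png

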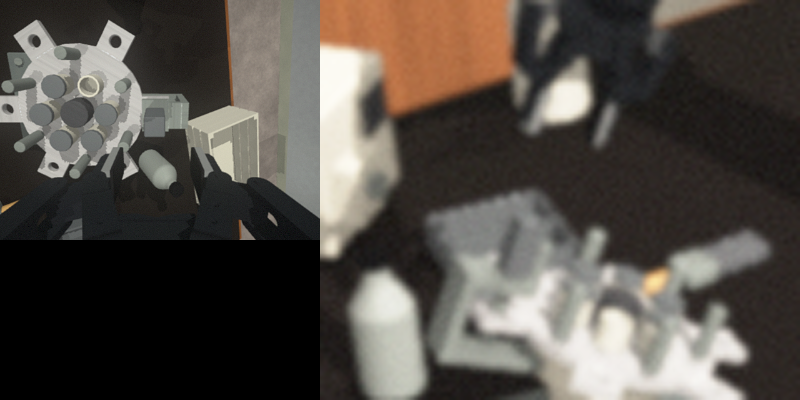

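The pin head sits on the bracket plate at (152,122) in the wrist inset. Its top is 48.7 mm above the plate, against 50 mm nominal; depth read about 1.3 mm low earlier too. The gripper is clear and the turret is still in its new notch.

```bash
python3 -c "
from workcell import env
print(env.hand_in())"
```

```text
the job is handed in; nothing more can be done
None
```

I turned the turret one notch counter-clockwise by its front peg. I then took the larger grey pin from its block, pushed it through the eye and lug, released it and handed the job in at about 18 s.

**Last checks**
- **Seating:** the shoulder met the bracket with about 21 N, at a tip depth of about -65.7 mm. That depth comes from the arm pose.
- **Head height:** after release, the head top measured 48.7 mm above the bracket plate, against 50 mm nominal. Depth had read about 1.3 mm low earlier too.
- **Sideways position:** the arm pose put the tip within about 0.3 mm of the eye's axis. A rough depth reading of the head after release gave (-1.4, +2.7) mm, so these two disagree slightly. Both are inside the 8 mm limit.
- **Turret:** right after the turn, the peg marks matched and the empty tub was one notch on. I did not measure the turret angle again at the end, but the last picture shows it still there.
- **Contact:** wrist force was near zero, with the gripper about 110 mm clear of the pin.
- **Other things on the table:** I planned paths around them and saw nothing moved in the pictures I looked at, but I did not measure their final positions.

**Slips along the way**
- My first move was typed in millimetres instead of metres. The per-row limit clamped it, and it did no harm.
- The last joint hit its range on the way to the pin, so I grasped the head with the tool turned a quarter turn.

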